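# Close the sample bottle and show its label to the inspection camera

### The job

The short square bottle in the grey holder has a loose screw cap: screw the cap clockwise until it is fully tight while the bottle still stands in its well. Then lift this bottle out and hold it upright and still in front of the inspection camera, with its label facing the lens squarely, centred on the lens and 10 cm away from it. Finish while still holding it there in the air; do not touch the camera, and leave the tall bottle and the things lying about where they are.

Things in the scene. Friction and masses are not known exactly. Their poses are not given: they have to be found in the camera images.
- short_bottle: The bottle to present: the shorter amber square bottle in the holder; loose, 0.11 to 0.22 kg. Body 44 x 44 mm, shoulder 85 mm above its base, over it a black round ribbed screw cap: 115 mm high in all. Origin: centre of its underside, z up. The plain white paper label (36 x 36 mm) is on its -x face, which looks to the robot's side at the start.
- cap (a joint): Angle of the short bottle's captive screw cap, rad: 0 is tight (hard stop), more is looser (counter-clockwise from above); starts at 0.5 to 1.1. Turns with 0.05 N m and stays where left; it never rises or comes off, so the bottle can be lifted by it. Cap: 34 mm diameter, 89 to 115 mm above the bottle's base. When tight, the white line on its top points straight to the label side.
- short_bottle_grip (a point): Centre of the short bottle's cap, half way up it (102 mm above the bottle's base), where to grip it. Axes as the bottle's.
- short_bottle_label (a point): Centre of the label on the face of the short bottle: 22 mm to its -x from its axis, 52 mm above its base. Axes as the bottle's.
- tall_bottle: The other amber square bottle, loose in the other well of the holder, to be left alone: same 44 mm body, cap and label, but 24 mm taller (139 mm in all). Origin: centre of its underside.
- holder: Grey holder block fixed to the worktop, 76 x 196 x 34 mm, origin at the centre of its underside, long side along its y. Two square wells, 47 mm wide and 28 mm deep (floor 6 mm above the worktop), at y = -60 and +60 mm; they keep the bottles from turning (1.5 mm play each side). Either bottle may be in either well.
- camera: Inspection camera on a stand fixed to the worktop: base plate 100 x 90 mm, post, grey camera body 42 mm high and wide with a black lens barrel 31 to 35 mm in diameter. Origin on the worktop under the camera; it looks level along its own -x, roughly to the robot's left. The stand tops out 211 mm above the worktop.
- lens (a point): Centre of the front of the camera's lens: 60 mm to the camera's -x from its origin, 190 mm above the worktop. The optical axis runs from here along -x of the camera's frame.
- dish: Closed petri dish, 92 mm in diameter, 16 mm high, lying loose near the work; leave it. Origin: centre of its underside.
- timer: Small lab timer, 58 x 66 x 18 mm, lying loose; leave it. Origin: centre of its underside.
- marker: Marker pen, 135 mm long, 16 mm thick, lying loose; leave it. Origin: centre of its underside.

How it is judged:
By the outcome, as a careful person would: the job done as asked, in the order asked, and still so for the second after the job is handed in, while the arm keeps its last pose, push and grip.
It also fails if it takes over 45 s, if anything falls off the work surface, if the arm or the gripper's body presses on something with over 40 N, if the wrist force passes 120 N, or if a joint passes its speed limit or range.

### The arm

A 6-joint arm with a two-finger parallel gripper is mounted at the origin on a cart in front of the work surface, level with it; the furniture and walls round the work are solid. World frame = base frame: x ahead of the robot, y to its left, z up, the work surface at z = 0. Lengths are in m, angles in rad, forces in N, time in s.
With the tool pointing down it reaches from about 0.35 to 0.925 m from the base axis. Payload 6.4 kg.
Tool frame: the origin (TCP) lies midway between the tips of the shut fingers; the grasp point (between the pads) lies arm.grasp_offset behind it (arm.grasp_offset is the distance from the TCP to the grasp point, in m); z points along the fingers, y is the line along which they close (so a half turn about z gives the same grasp; the last joint's range is limited). The gripper opens to 85 mm and grips with 20 to 120 N. Pads are 22 mm wide; open, the fingers measure 114 mm over their backs; the gripper's body (76 mm by 85 mm) begins 54 mm behind the grasp point. The pads swing forward as they close: fully open they stand 13 mm farther back than shut.
Start: joints at [0.95, 0.245, 1.558, -0, 1.339, -0.174], TCP at [0.281, 0.586, 0.231] pointing down, gripper open.
Joint ranges: [-3.13, 3.13], [-1.02, 2.26], [0.13, 2.54], [-0.95, 4.09], [0.21, 2.88], [-2.74, 2.74]. Speed limits (rad/s): [2.57, 2.57, 3.14, 3.14, 3.14, 3.14].

### API

Orientations are given as a unit quaternion [x, y, z, w].
In Python, from bench import arm gives the robot as it stands. Calls block until the motion is done:
- arm.move_to(position, orientation): joint-space move of the TCP to a pose.
- arm.line_to(position, rotation=None, velocity=0.15, contact_N=None): straight line of the TCP; rotation=None keeps the orientation; velocity is the mean speed in m/s. With contact_N (N) it stops when the force on the tool has changed by that much, and returns True; else False.
- arm.move_joints(angles): joint-space move.
- arm.open() and arm.close(force=None): open the fingers fully, or close them until they stop; force is the grip in N (None keeps the last).
- arm.pause(seconds).
- arm.ik(position, orientation): joint angles nearest the present ones, or None.
- arm.get_obs(): the state.
- arm.capture(name): name is "scene" or "top" or "wrist"; returns the picture (480x640x3 uint8, red, green, blue); there is no depth.
- arm.camera_info(name): a dict with "fov_y" (degrees; the focal length in pixels is half the picture's height over the tangent of half this angle, whatever the lens; pixels are square), "cx", "cy" (the principal point, pixels), "R" (3x3) and "t" (3): a world point X has camera coordinates R X + t; the wrist camera has in their place "mount" (4x4, takes a point from camera to tool coordinates, whose origin is the TCP and whose axes are the flange's). Camera axes: x right, y down, z forward; pixel columns grow to the right and rows downward; lengths in m; the calibration is good to about 2 mm. The wrist camera is an equidistant fisheye: a pixel r from the principal point sees the ray r / f radians off the axis. A picture is of the moment at which its call begins: read the wrist's pose just before it. camera_info takes no time and is no camera call.
A pose or a line that the arm cannot do raises arm.PlanningError and nothing moves.
- arm.close_job(): hands the job in; it is judged then, once.
Trained networks look in the newest picture that a camera, given by its name, has taken for a name from the list of things; names that differ only in an ending like _2 or _b are one class to them, and where a whole thing is asked for, a point or a joint stands for the part that bears it (a point fixed in the world has none). Each returns a list of dicts, best first, with "confidence" (0 to 1); they miss things now and then, are a little off and sometimes report something else, mostly with a low value. They report only what shows in the picture. A call takes as long as a camera call.
- arm.boxes_of(camera, thing): "bbox" ([left, top, right, bottom] as shares, 0 to 1, of the picture: columns of its width, rows of its height, round what is visible of it).
- arm.landmark_of(camera, thing): "centre" ([row, column] as shares, 0 to 1, of the picture: columns of its width, rows of its height: a listed point, or the origin of a listed thing).
The state is a dict: "time_s": time; "joint_positions": joint angles; "qvel": joint speeds; "tau": joint torques, N m; "eef_pos": TCP position; "tool_rot": TCP orientation; "ft_force": force on the tool from outside, world axes, zero at the start; "wrist_torque": the same for the moment, N m; "grip_width": finger opening in m; "grip_force": force on a finger pad.
Only numpy, scipy, OpenCV 4.12 (cv2) and the standard library are available. Lean on these libraries where they do the work, as an engineer would, in place of code of your own. Each camera call takes 0.05 s, during which the arm holds its last target. There are 200 camera calls.

## Working session

There is one attempt and no reset: what is moved stays moved. The work goes in short steps, each a Python script; the robot and the scene stay as the last script left them, time stands still between calls to the robot, and variables do not carry over. Pictures are saved under pics/ and viewed, at most 10 in all, crops included, and the job is handed in when it is done.

```bash
ls; mkdir -p pics
python3 - <<'E'
from bench import arm
import cv2,numpy as np
o=arm.get_obs();print(o['time_s'],o['eef_pos'],o['tool_rot'],arm.grasp_offset)
ims=[]
for c in ['scene','top']:
    im=arm.capture(c);cv2.imwrite(f'pics/{c}0.png',im[:,:,::-1])
    i=arm.camera_info(c);print(c,i)
    for t in ['short_bottle','tall_bottle','short_bottle_grip','holder','camera','lens','dish','timer','marker']:
        L=arm.landmark_of(c,t)
        print(t,[(round(d['centre'][1]*640,1),round(d['centre'][0]*480,1),round(d['confidence'],2)) for d in L[:2]])
print(arm.camera_info('wrist'))
E
```

```text
pics
0.0 [0.28049434 0.58574065 0.23019716] [ 2.21529674e-01  9.75153157e-01 -8.82645009e-04 -3.80714955e-04] 0.0187
scene {'fov_y': 47.37046077738144, 'cx': 319.4594375806296, 'cy': 232.14218731489268, 'R': array([[ 0.73187021, -0.68144154, -0.00184996],
       [-0.41436696, -0.44287284, -0.79508721],
       [ 0.54098615,  0.58266721, -0.6064923 ]]), 't': array([-0.37582253,  0.36637189,  0.81479498])}
short_bottle [(241.3, 272.3, 0.71)]
tall_bottle [(224.1, 242.6, 0.56)]
short_bottle_grip [(234.2, 230.9, 0.77)]
holder [(231.4, 256.9, 0.88)]
camera [(444.0, 363.7, 0.57), (345.5, 225.0, 0.48)]
lens [(439.5, 265.1, 0.89), (230.4, 255.2, 0.27)]
dish [(304.6, 352.2, 0.72)]
timer []
marker [(368.2, 424.4, 0.98)]
top {'fov_y': 48.18070452828457, 'cx': 320.63308827962027, 'cy': 240.83626795268265, 'R': array([[-0.01034574, -0.99986474, -0.01278512],
       [-0.99597717,  0.01144193, -0.08887385],
       [ 0.08900812,  0.01181423, -0.99596083]]), 't': array([0.03174673, 0.56267385, 1.17141464])}
short_bottle [(248.2, 287.9, 0.71)]
tall_bottle [(200.8, 271.8, 0.57)]
short_bottle_grip [(241.5, 287.6, 0.78)]
holder [(222.9, 281.5, 0.83)]
camera [(447.0, 226.9, 0.6)]
lens [(434.9, 215.2, 0.67)]
dish [(359.2, 301.5, 0.94)]
timer [(260.7, 158.4, 0.9), (244.2, 296.0, 0.35)]
marker [(443.5, 316.7, 0.91), (198.8, 274.7, 0.26)]
{'fov_y': 65.70646984690485, 'cx': 318.59856944230785, 'cy': 245.82660622467816, 'mount': array([[ 3.18364520e-04, -9.49325955e-01, -3.14293064e-01,
         8.19267649e-02],
       [ 9.99999939e-01,  2.56208548e-04,  2.39073288e-04,
        -6.59727273e-04],
       [-1.46433908e-04, -3.14293121e-01,  9.49325978e-01,
        -1.41690045e-01],
       [ 0.00000000e+00,  0.00000000e+00,  0.00000000e+00,
         1.00000000e+00]])}
```

```bash
cat > h.py <<'E'
from bench import arm
import numpy as np,cv2
from scipy.spatial.transform import Rotation as Rn
def ray(c,u,v,obs=None):
    i=arm.camera_info(c);f=240/np.tan(np.radians(i['fov_y']/2))
    x=np.array([u-i['cx'],v-i['cy']])/f
    if c=='wrist':
        r=np.hypot(*x);d=np.r_[x/max(r,1e-9)*np.sin(r),np.cos(r)]
        T=np.eye(4);T[:3,:3]=Rn.from_quat(obs['tool_rot']).as_matrix();T[:3,3]=obs['eef_pos']
        T=T@i['mount'];return T[:3,3],T[:3,:3]@d
    d=np.r_[x,1];return -i['R'].T@i['t'],i['R'].T@d/np.linalg.norm(d)
def at_z(o,d,z): return o+d*(z-o[2])/d[2]
def tri(rays):
    A=0;b=0
    for o,d in rays:
        P=np.eye(3)-np.outer(d,d);A=A+P;b=b+P@o
    return np.linalg.solve(A,b)
E
python3 - <<'E'
from h import *
np.set_printoptions(precision=4,suppress=True)
for n,s,t in [('short',(241.3,272.3),(248.2,287.9)),('grip',(234.2,230.9),(241.5,287.6)),('tall',(224.1,242.6),(200.8,271.8)),('holder',(231.4,256.9),(222.9,281.5)),('camera',(444,363.7),(447,226.9)),('lens',(439.5,265.1),(434.9,215.2)),('dish',(304.6,352.2),(359.2,301.5)),('marker',(368.2,424.4),(443.5,316.7))]:
    print(n,tri([ray('scene',*s),ray('top',*t)]))
print(at_z(*ray('top',260.7,158.4),0))
a=cv2.imread('pics/scene0.png')[130:470,130:590];b=cv2.imread('pics/top0.png')[100:380,150:560]
cv2.imwrite('pics/a.png',cv2.resize(a,None,fx=1.7,fy=1.7));cv2.imwrite('pics/b.png',cv2.resize(b,None,fx=1.9,fy=1.9))
E
```

```text
short [0.4607 0.1895 0.0071]
grip [0.4586 0.1884 0.12  ]
tall [0.4959 0.2987 0.0058]
holder [0.4757 0.2467 0.0065]
camera [ 0.5892 -0.257   0.0003]
lens [ 0.597  -0.1986  0.1912]
dish [ 0.4249 -0.0584 -0.0082]
marker [ 0.3914 -0.2465  0.0053]
[0.7581 0.1625 0.    ]
```

View pics/a.png

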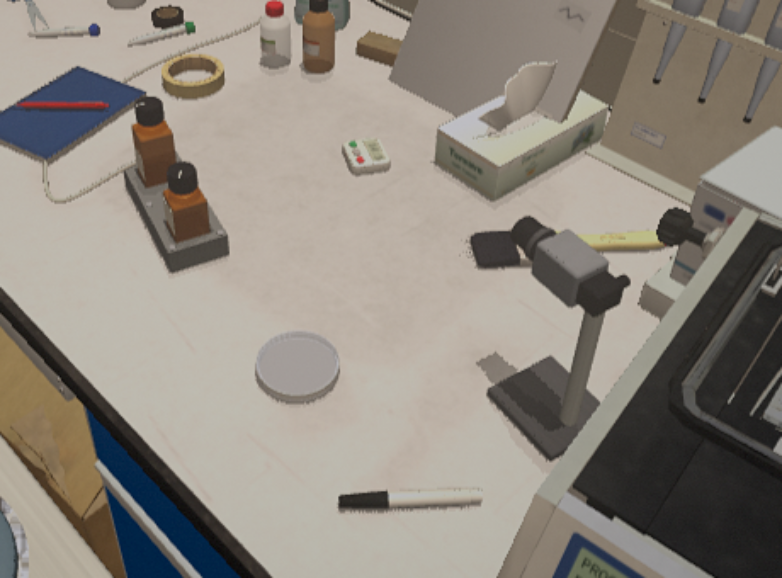

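View pics/b.png

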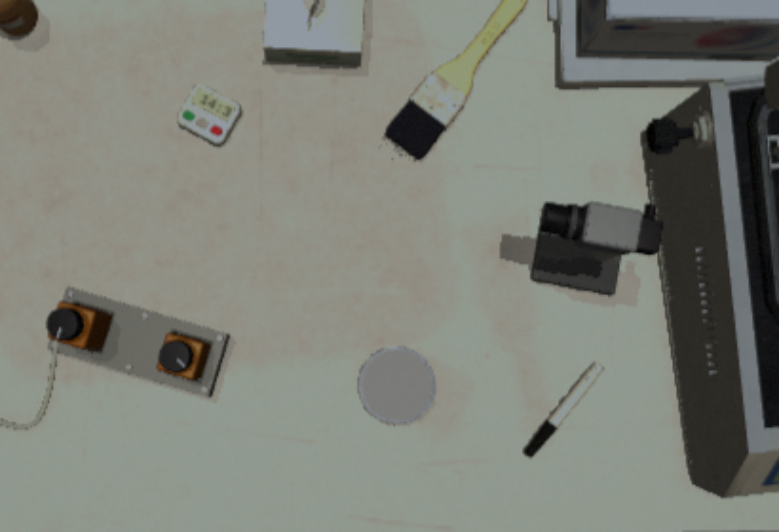

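The short bottle is in the well nearer the robot's right, at about (0.46, 0.19). In the crop its cap sits at (178,355), with the line pointing lower right. The camera lens is at (550,217) and points to the robot's left. The dish lies low in between, so it won't obstruct the carry. Next I'll take wrist views of the inspection camera and then the bottle.

```bash
cat >> h.py <<'E'
def down(deg): return (Rn.from_euler('z',deg,degrees=True)*Rn.from_euler('x',np.pi)).as_quat()
def snap(name,things):
    o=arm.get_obs();im=arm.capture('wrist');cv2.imwrite(f'pics/{name}.png',im[:,:,::-1])
    out={}
    for t in things:
        L=arm.landmark_of('wrist',t)
        if L:
            u,v=L[0]['centre'][1]*640,L[0]['centre'][0]*480
            out[t]=ray('wrist',u,v,o);print(name,t,round(u,1),round(v,1),round(L[0]['confidence'],2))
    return o,out
E
python3 - <<'E'
from h import *
import pickle
np.set_printoptions(precision=4,suppress=True)
def two(n,p,q,a,th):
    r=[]
    for k,x in enumerate((p,q)):
        arm.move_to(x,down(a));r.append(snap(f'{n}{k}',th))
    for t in th:
        if t in r[0][1] and t in r[1][1]: print(t,tri([r[0][1][t],r[1][1][t]]))
    return [x[0] for x in r]
s=two('w_bot',[.43,.24,.27],[.46,.18,.25],130,['short_bottle','short_bottle_grip','tall_bottle','holder'])
c=two('w_cam',[.56,-.12,.36],[.64,-.16,.36],90,['camera','lens'])
pickle.dump((s,c),open('obs.pkl','wb'))
o=arm.get_obs();print(o['time_s'],o['joint_positions'])
E
```

```text
w_bot0 short_bottle 310.6 252.9 0.87
w_bot0 short_bottle_grip 309.0 290.0 0.82
w_bot0 tall_bottle 399.0 198.6 0.7
w_bot0 holder 355.6 226.8 0.74
w_bot1 short_bottle 323.3 197.9 0.57
w_bot1 short_bottle_grip 329.8 225.2 0.85
w_bot1 tall_bottle 421.7 139.5 0.69
w_bot1 holder 373.8 166.4 0.63
short_bottle [0.4577 0.19   0.0183]
short_bottle_grip [0.462  0.1883 0.1086]
tall_bottle [0.4927 0.3009 0.019 ]
holder [0.4729 0.2475 0.0322]
w_cam0 camera 336.6 280.4 0.89
w_cam0 lens 358.6 301.2 0.96
w_cam1 camera 282.6 251.7 0.71
w_cam1 lens 273.7 262.6 0.75
camera [ 0.5857 -0.2553 -0.    ]
lens [ 0.5971 -0.2011  0.1799]
5.3167 [-0.4157  0.1942  1.3846  0.0001  1.5625 -0.4165]
```

Run:
```python
import cv2
for n in ('w_bot0','w_cam0'):
    a=cv2.imread(f'pics/{n}.png')[90:450,160:560] if 'bot' in n else cv2.imread(f'pics/{n}.png')[150:450,220:500]
    cv2.imwrite(f'pics/{n}c.png',cv2.resize(a,None,fx=1.6 if 'bot' in n else 2,fy=1.6 if 'bot' in n else 2,interpolation=cv2.INTER_CUBIC))
```

```text
(no output)
```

View pics/w_bot0c.png

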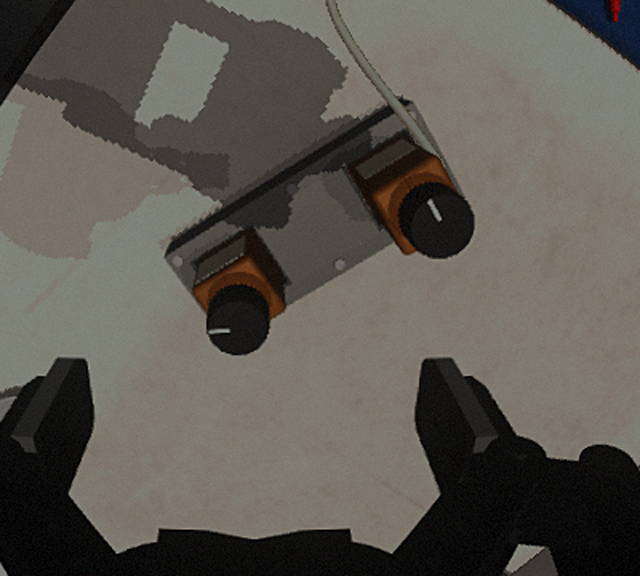

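View pics/w_cam0c.png

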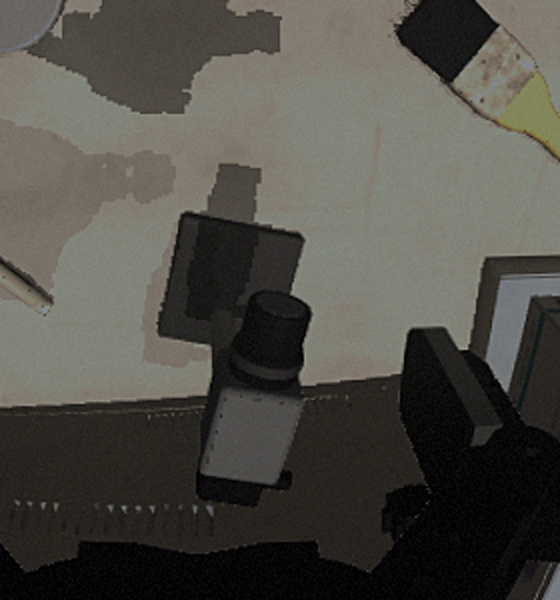

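The bottle view shows the short bottle's cap at full-picture (309,290), with the line pointing left. In the camera view the lens front is near crop (280,300), and the base plate corners are crisp at (180,213), (303,235) and (160,333). I'll get the camera's yaw from those edges.

Run:
```python
from h import *
import pickle
np.set_printoptions(precision=4,suppress=True)
s,c=pickle.load(open('obs.pkl','rb'))
P=lambda x,y,z:at_z(*ray('wrist',220+x/2,150+y/2,c[0]),z)
ang=lambda d:np.degrees(np.arctan2(d[1],d[0]))
z=.01
A,B,C,D=P(180,213,z),P(303,235,z),P(160,333,z),P(285,292,z)
print('plate',A,B,C,np.linalg.norm(B-A),np.linalg.norm(C-A),'yaw of -x: from front',ang(A-B)-90,'left',ang(A-C))
z=.211
A,B,C,D=P(222,388,z),P(303,395,z),P(201,470,z),P(270,487,z)
print('body',A,B,C,D,ang(A-C),ang(B-D),ang(A-B)-90,np.linalg.norm(B-A))
print('lm',[ang(np.array(v)) for v in [(.0078,.0584),(.0114,.0542)]])
Q=lambda x,y,z:at_z(*ray('wrist',160+x/1.6,90+y/1.6,s[0]),z)
A,B=Q(165,250,.034),Q(405,100,.034);print('holder',A,B,ang(B-A),np.linalg.norm(B-A))
A,B=Q(231,330,.121),Q(209,331,.121);print('line',ang(B-A))
A,B=Q(238,320,.121),Q(437,220,.145);print('caps',A,B,ang(B-A))
# edges near the plate, subpixel: hough segments
g=cv2.cvtColor(cv2.imread('pics/w_cam0.png'),cv2.COLOR_BGR2GRAY)
for l in cv2.createLineSegmentDetector().detect(g)[0][:,0]:
    L=np.hypot(l[2]-l[0],l[3]-l[1]); m=(l[:2]+l[2:])/2
    if L>18 and 290<m[0]<380 and 240<m[1]<400: 
        for z in (.01,.211): print(l,z,round(ang(at_z(*ray('wrist',*l[2:],c[0]),z)-at_z(*ray('wrist',*l[:2],c[0]),z)),1),end=' ')
        print()
```

```text
plate [ 0.5461 -0.2164  0.01  ] [ 0.6339 -0.233   0.01  ] [ 0.5304 -0.3128  0.01  ] 0.08935968448936209 0.09763032357944874 yaw of -x: from front 79.2722478810413 left 80.72284337725209
body [ 0.57   -0.2297  0.211 ] [ 0.6081 -0.2343  0.211 ] [ 0.5606 -0.2795  0.211 ] [ 0.5955 -0.2915  0.211 ] 79.20680571952464 77.57692139862642 83.16110295104042 0.03836433901708555
lm [np.float64(82.39250428090338), np.float64(78.12199767524139)]
holder [0.4119 0.1669 0.034 ] [0.4667 0.3459 0.034 ] 72.98533380627057 0.18717008972860555
line -136.6776201928105
caps [0.4582 0.1917 0.121 ] [0.4916 0.302  0.145 ] 73.18429442136856
[374.6941 306.4791 368.4831 340.69  ] 0.01 -95.3 [374.6941 306.4791 368.4831 340.69  ] 0.211 -95.3 
[323.9932 346.8433 325.8644 324.2911] 0.01 86.6 [323.9932 346.8433 325.8644 324.2911] 0.211 86.6 
[312.994  255.0584 368.3557 265.6719] 0.01 -11.4 [312.994  255.0584 368.3557 265.6719] 0.211 -11.4 
[371.9301 269.0486 364.6509 295.7003] 0.01 -101.3 [371.9301 269.0486 364.6509 295.7003] 0.211 -101.3 
[302.3293 294.225  309.3694 256.8739] 0.01 79.6 [302.3293 294.225  309.3694 256.8739] 0.211 79.6 
[323.1488 321.7359 299.4519 317.6762] 0.01 169.1 [323.1488 321.7359 299.4519 317.6762] 0.211 169.1 
[321.8611 386.9736 354.4192 391.5613] 0.01 -11.5 [321.8611 386.9736 354.4192 391.5613] 0.211 -11.5 
[357.7455 390.4912 372.3412 349.0986] 0.01 77.9 [357.7455 390.4912 372.3412 349.0986] 0.211 77.9 
[330.5099 343.4103 320.1628 384.573 ] 0.01 -100.6 [330.5099 343.4103 320.1628 384.573 ] 0.211 -100.6 
[369.5975 349.148  331.6409 343.429 ] 0.01 168.9 [369.5975 349.148  331.6409 343.429 ] 0.211 168.9 
[344.178  336.6071 361.9654 340.1744] 0.01 -14.1 [344.178  336.6071 361.9654 340.1744] 0.211 -14.1 
[319.3816 352.0174 281.8459 353.743 ] 0.01 -175.9 [319.3816 352.0174 281.8459 353.743 ] 0.211 -175.9 
[290.1164 313.2326 293.037  293.1122] 0.01 81.1 [290.1164 313.2326 293.037  293.1122] 0.211 81.1
```

Run:
```python
from h import *
np.set_printoptions(precision=3,suppress=True)
p=np.array([.460,.189,.0935])
arm.move_to(p+[0,0,.11],down(130))
print('contact',arm.line_to(p,velocity=.1,contact_N=8))
print(arm.get_obs()['eef_pos'])
arm.close(force=35)
o=arm.get_obs();print('width',o['grip_width'],o['grip_force'],o['ft_force'],o['wrist_torque'])
t0=o['wrist_torque'][2];a=130;p=o['eef_pos']
while a>40:
    a-=3;arm.move_to(p,down(a));o=arm.get_obs();t=o['wrist_torque'][2]-t0
    print(a,round(t,3),end=' | ')
    if abs(t)>.25: break
print(o['ft_force'],o['wrist_torque'],o['eef_pos'],o['time_s'],o['joint_positions'][5])
```

```text
contact False
[0.461 0.189 0.094]
width 0.03302532764176461 34.92714285850525 [-0.075  0.33   2.194] [ 0.035  0.008 -0.031]
127 0.067 | 124 0.028 | 121 0.035 | 118 0.048 | 115 0.075 | 112 0.034 | 109 0.0 | 106 0.009 | 103 -0.019 | 100 0.056 | 97 0.008 | 94 0.011 | 91 -0.014 | 88 0.009 | 85 0.06 | 82 -0.026 | 79 0.041 | 76 0.047 | 73 0.058 | 70 0.038 | 67 0.045 | 64 0.307 | [6.005 1.023 2.713] [ 0.151 -1.234  0.276] [0.461 0.189 0.094] 14.15 0.612817516113773
```

Run:
```python
from h import *
import pickle
np.set_printoptions(precision=4,suppress=True)
p=arm.get_obs()['eef_pos']
arm.line_to([p[0],p[1],.2255],velocity=.1)
o=arm.get_obs();print(o['grip_width'],o['ft_force'],o['time_s'])
u=np.array([np.cos(np.radians(79)),np.sin(np.radians(79)),0])
L=np.array([.5975,-.199,.19])
g=L+.122*u;g[2]=.2255
arm.line_to(g,down(164),velocity=.12)
arm.pause(.4)
o=arm.get_obs();print(o['eef_pos'],o['tool_rot'],o['grip_width'],o['ft_force'],o['time_s'])
r={}
for c in ('scene','top'):
    cv2.imwrite(f'pics/{c}1.png',arm.capture(c)[:,:,::-1])
    for t in ('short_bottle','short_bottle_label','short_bottle_grip','lens'):
        l=arm.landmark_of(c,t)
        if l: 
            q=l[0]['centre'];r[c,t]=(q[1]*640,q[0]*480);print(c,t,np.array(r[c,t]),l[0]['confidence'])
for t in ('short_bottle','short_bottle_label','short_bottle_grip','lens'):
    if ('scene',t) in r and ('top',t) in r: print(t,tri([ray(c,*r[c,t]) for c in ('scene','top')]))
snap('w_end',['short_bottle','short_bottle_label','lens'])
pickle.dump(o,open('o_end.pkl','wb'))
a=cv2.imread('pics/scene1.png')[150:350,300:500];b=cv2.imread('pics/w_end.png')
cv2.imwrite('pics/s1c.png',cv2.resize(a,None,fx=3,fy=3,interpolation=cv2.INTER_CUBIC))
```

```text
0.03273479061220008 [ 0.4661 -0.2293 -0.8455] 15.6167
[ 0.6208 -0.0792  0.2255] [ 0.1392  0.9903 -0.      0.    ] 0.03281186581320674 [-0.1985 -0.4361 -1.2251] 18.7667
scene short_bottle [390.272 244.176] 0.98
scene short_bottle_label [401.088 234.384] 0.91
scene short_bottle_grip [393.216 201.504] 0.92
scene lens [438.784 259.92 ] 0.71
top short_bottle [374.528 206.784] 0.49
top short_bottle_label [386.816 204.48 ] 0.64
top short_bottle_grip [377.216 199.68 ] 0.62
top lens [436.48  216.576] 0.71
short_bottle [ 0.6167 -0.0828  0.1579]
short_bottle_label [ 0.6162 -0.1039  0.1926]
short_bottle_grip [ 0.6159 -0.0799  0.2513]
lens [ 0.5923 -0.1986  0.2051]
w_end short_bottle 319.7 254.1 0.91
w_end short_bottle_label 279.1 292.7 0.64
w_end lens 118.0 298.5 0.74
```

View pics/s1c.png

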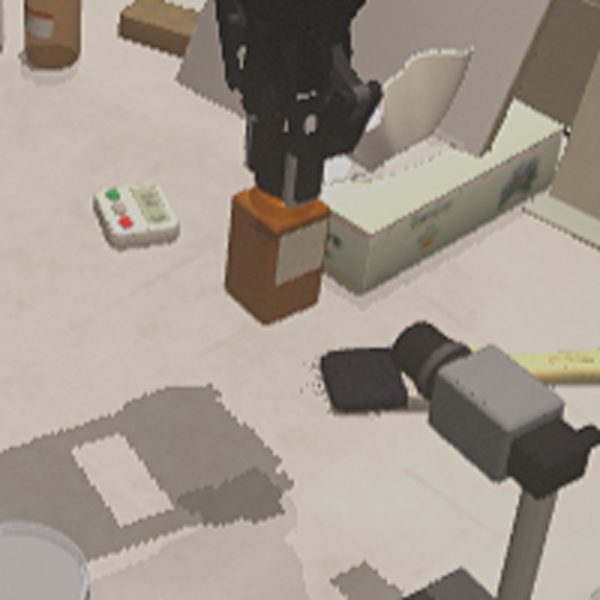

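View pics/w_end.png

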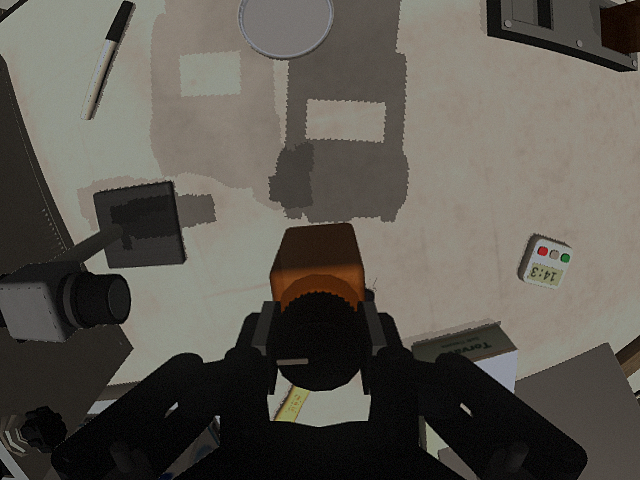

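The scene view shows the bottle held upright with the label (crop 302,250) facing the lens (crop 425,360). In the wrist view the cap line points left to the label side, so the cap is tight. The bottle's edges in the wrist view, such as the base edge (286,228)–(351,223), give its yaw.

Run:
```python
from h import *
import pickle
from scipy.optimize import least_squares
np.set_printoptions(precision=4,suppress=True)
s,c=pickle.load(open('obs.pkl','rb'));o=pickle.load(open('o_end.pkl','rb'))
R=[ray('scene',439.5,265.1),ray('scene',438.8,259.9),ray('top',434.9,215.2),ray('top',436.5,216.6),ray('wrist',358.6,301.2,c[0]),ray('wrist',273.7,262.6,c[1]),ray('wrist',118,298.5,o)]
print('lens all',tri(R));print(np.array([at_z(*r,.19) for r in R]))
ang=lambda d:np.degrees(np.arctan2(d[1],d[0]))
W=lambda u,v,z:at_z(*ray('wrist',u,v,o),z)
print('base edge',ang(W(286,228,.138)-W(351,223,.138)),np.linalg.norm(W(286,228,.138)-W(351,223,.138)))
print('cap top',W(318,341,.253),'line',ang(W(277,362,.253)-W(308,361,.253)))
g=cv2.cvtColor(cv2.imread('pics/w_end.png'),cv2.COLOR_BGR2GRAY)
for l in cv2.createLineSegmentDetector().detect(g)[0][:,0]:
    m=(l[:2]+l[2:])/2
    if np.hypot(*(l[2:]-l[:2]))>12 and 265<m[0]<372 and 215<m[1]<372:
        z=.138 if m[1]<240 else .223 if m[1]<310 else .253
        print(l.round(1),z,round(ang(W(*l[2:],z)-W(*l[:2],z)),1))
# scene: fit label corners (x,y of bottle, z, yaw) with crop coordinates
px=np.array([[278,233],[327,219],[323,268],[275,282]])/3+[300,150]
i=arm.camera_info('scene');f=240/np.tan(np.radians(i['fov_y']/2))
def proj(p):
    y=np.radians(p[3]);n=np.array([np.cos(y),np.sin(y),0]);h=np.array([-n[1],n[0],0])
    X=np.array([p[:3]+a*.018*h+b*np.array([0,0,.018]) for a,b in ((-1,1),(1,1),(1,-1),(-1,-1))])
    C=X@i['R'].T+i['t'];return C[:,:2]/C[:,2:]*f+[i['cx'],i['cy']]
r=least_squares(lambda p:(proj(p)-px).ravel(),[.616,-.104,.19,259]);print('label fit',r.x,r.fun)
r=least_squares(lambda p:(proj([p[0],p[1],.19,p[2]])-px).ravel(),[.616,-.104,259]);print('label fit z',r.x,r.fun)
```

```text
lens all [ 0.5972 -0.1965  0.1931]
[[ 0.6007 -0.1994  0.19  ]
 [ 0.6106 -0.1904  0.19  ]
 [ 0.5953 -0.1967  0.19  ]
 [ 0.5925 -0.1997  0.19  ]
 [ 0.597  -0.1944  0.19  ]
 [ 0.5993 -0.1962  0.19  ]
 [ 0.5971 -0.1965  0.19  ]]
base edge -101.42481216809456 0.041753885858508234
cap top [ 0.613  -0.0776  0.253 ] line -102.65051089815917
[286.8 227.  346.8 222.1] 0.138 78.8
[272.1 299.5 268.3 272. ] 0.223 168.4
[352.4 224.  366.8 286.3] 0.223 -1.7
[268.5 273.7 285.5 228.6] 0.223 142.4
[278.1 364.7 305.6 363.4] 0.253 78.4
[325.7 220.7 311.8 222. ] 0.138 -100.7
[305.7 357.9 276.9 359.4] 0.253 -101.3
[362.8 302.7 372.9 352.9] 0.253 -2.9
[292.7 280.8 305.6 275.5] 0.223 98.2
[329.2 273.4 349.1 282.3] 0.223 48.1
[282.  292.  293.9 280.2] 0.223 120.4
[265.3 343.3 274.7 301.9] 0.253 149.7
[310.6 273.7 328.1 273.9] 0.223 73.3
[348.8 283.6 356.7 293.2] 0.223 21.9
[361.3 285.7 358.4 268.5] 0.223 175.0
[272.3 275.6 276.  298.1] 0.223 -10.0
[355.7 266.  335.6 265.2] 0.223 -108.5
[329.4 266.4 316.8 266.6] 0.223 -104.6
[309.5 268.4 283.2 270.1] 0.223 -101.7
label fit [  0.6375  -0.0852   0.1727 252.6275] [ 0.0136  0.6202  0.5343  0.1524 -0.0204 -0.671  -0.5332 -0.1249]
label fit z [  0.6192  -0.0989 253.5552] [-0.1179  0.5495  0.717  -0.2429  0.1048 -0.6186 -0.7067  0.2595]
```

Run:
```python
from h import *
import pickle
np.set_printoptions(precision=4,suppress=True)
o=pickle.load(open('o_end.pkl','rb'));W=lambda u,v,z:at_z(*ray('wrist',u,v,o),z)
a=np.radians(78.7);n=np.array([-np.sin(a),np.cos(a),0])
e=[(W(286,228,.138)+W(351,223,.138))/2-.022*n,(W(268,272,.223)+W(362,266,.223))/2-.022*n]
print(e)
grip=W(318,341,.253)
est=np.mean([e[0][:2],e[1][:2],[.6172,-.0782],[.6165,-.080]],axis=0)
want=np.array([.597,-.197])+.122*np.array([np.cos(np.radians(79)),np.sin(np.radians(79))])
d=want-est;print(est,want,d)
assert np.hypot(*d)<.008
p=o['eef_pos'];arm.line_to([p[0]+d[0],p[1]+d[1],p[2]],down(164.4),velocity=.03)
arm.pause(.8)
q=arm.get_obs();print(q['eef_pos'],abs(q['qvel']).max(),q['grip_width'],q['time_s'])
snap('w_fin',['lens','short_bottle'])
a=cv2.imread('pics/w_fin.png')[170:400,60:420];cv2.imwrite('pics/w_finc.png',cv2.resize(a,None,fx=2,fy=2))
```

```text
[array([ 0.6231, -0.0785,  0.138 ]), array([ 0.6187, -0.0788,  0.223 ])]
[ 0.6189 -0.0789] [ 0.6203 -0.0772] [0.0014 0.0016]
[ 0.6222 -0.0775  0.2255] 0.0014996948168667778 0.03307722107781811 20.5167
w_fin lens 112.3 293.4 0.71
w_fin short_bottle 320.5 255.1 0.61
```

View pics/w_finc.png

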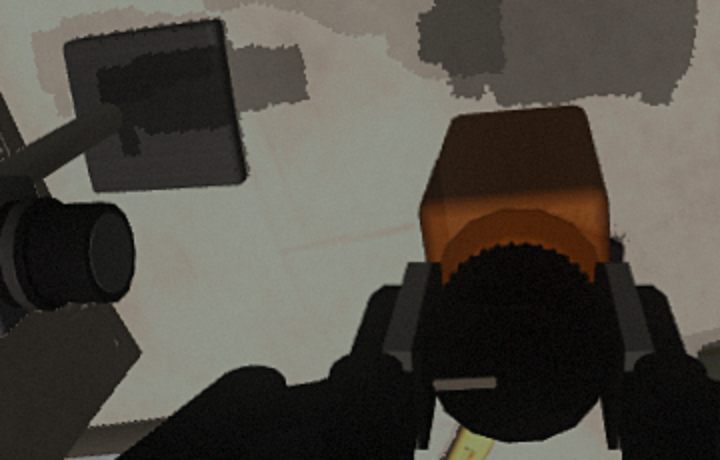

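The cap line (crop 435–495, 383) is parallel to the bottle's base edge, so the cap is tight. The label side faces the lens (crop 110,250), and nothing is touching the camera.

```bash
python3 -c "
from bench import arm
print(arm.close_job())"
```

```text
the job is handed in; nothing more can be done
None
```

The job is handed in at about 20.6 s of the 45 s. The cap was turned clockwise to its stop while the bottle stood in its well, and the arm holds the short bottle still in front of the lens. By my measurements the label is square to the lens to about 1°, and centred and 10 cm away to within a few millimetres. The judging result was not shown.

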